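# Load the milling-ball tray and hold it over the slip bowl

## Task

Tip all five small milling balls from the clay cup into the deep bay of the wooden tray while the tray stands on the table, and stand the empty cup upright on the table again. Then lift the tray by its upright grip board, carry it without the large loose ball ever leaving its shallow round pocket, and hold it still and level over the middle of the bowl, a few centimetres clear above the rim. The program finishes while still holding the tray there, and the bowl and the other things on the table are left where they are.

Things in the scene. Friction and masses are not known exactly. Their poses are not given: they have to be found in the camera images.
- cup: Unglazed grey-brown clay cup, 65 mm tall, widening upwards: outside diameter about 46 mm at the foot, 60 mm at half height, 66 mm at the rim, wall up to 8 mm, 0.15 kg, open top; the five small balls lie in it at the start and roll out once it is tipped 80 to 110 degrees; it bears a 50 N grip. Origin: centre of its underside, z up towards the mouth.
- tray: Loose brown wooden tray, 110 (x) by 200 mm (y), about 0.3 kg. Origin: centre of its underside, z up; floor 6 mm thick. Its -y half is an open bay with walls to 36 mm above the underside; its +y half has a 16 mm high curb and the round ball pocket. Between them (y = 0) a paler board 20 mm thick (along y): full width to 36 mm, above that a grip 56 mm wide (along x), to 86 mm.
- tray_bay (a point): Centre of the bay's inner floor in the tray (6 mm above the tray's underside, at tray y = -52 mm); axes as the tray. The bay inside is 98 mm (x) by 84 mm (y) by 30 mm deep.
- tray_pocket (a point): Where the large ball's centre is when it lies in the middle of its pocket (tray y = +52 mm, 22 mm above the tray's underside). The pocket is a flat floor inside a ring 50 mm across inside and 5 mm high; the ball can roll about 13 mm off centre within it and rolls out over the ring at a tilt of about 45 degrees or when jerked.
- tray_grip (a point): Point in the tray's grip board to take between the fingers: in the middle of its 20 mm thickness (tray y), 70 mm above the tray's underside, 16 mm below the grip's top.
- big_ball_center (a point): Centre of the large white ceramic ball, 32 mm diameter, 55 g, lying loose in the tray's pocket.
- bead_0_center (a point): Centre of one of the five small white ceramic milling balls, 16 mm diameter, 12.5 g, in the cup at the start.
- bead_1_center (a point): Centre of one of the five small white ceramic milling balls, 16 mm diameter, 12.5 g, in the cup at the start.
- bead_2_center (a point): Centre of one of the five small white ceramic milling balls, 16 mm diameter, 12.5 g, in the cup at the start.
- bead_3_center (a point): Centre of one of the five small white ceramic milling balls, 16 mm diameter, 12.5 g, in the cup at the start.
- bead_4_center (a point): Centre of one of the five small white ceramic milling balls, 16 mm diameter, 12.5 g, in the cup at the start.
- bowl: Yellow plastic bowl with dried white slip on its rim, about 187 mm across the rim and 125 mm high, 0.75 kg, standing on the table. Origin: centre of its underside.
- rib: Wooden rib (flat kidney-shaped scraper), 51 x 98 x 8 mm, a bystander. Origin: centre of its underside.
- slab: Small white plaster slab-shaped mould, 119 (x) x 75 (y) x 55 mm, a bystander. Origin: centre of its underside.
- stopper: Conical plaster mould stopper, 50 mm across, 33 mm high, a bystander. Origin: centre of its underside.

How it is judged (in metres and radians):
On the way, in this order (a step that is already met when the one before it is completed fails the run):
1. all five small balls lie in the bay while the tray stands on the table (x of bead_0_center in the frame of tray_bay between -0.05 and 0.05 m and y of bead_0_center in the frame of tray_bay between -0.043 and 0.043 m and z of bead_0_center in the frame of tray_bay between 0 and 0.03 m and x of bead_1_center in the frame of tray_bay between -0.05 and 0.05 m and y of bead_1_center in the frame of tray_bay between -0.043 and 0.043 m and z of bead_1_center in the frame of tray_bay between 0 and 0.03 m and x of bead_2_center in the frame of tray_bay between -0.05 and 0.05 m and y of bead_2_center in the frame of tray_bay between -0.043 and 0.043 m and z of bead_2_center in the frame of tray_bay between 0 and 0.03 m and x of bead_3_center in the frame of tray_bay between -0.05 and 0.05 m and y of bead_3_center in the frame of tray_bay between -0.043 and 0.043 m and z of bead_3_center in the frame of tray_bay between 0 and 0.03 m and x of bead_4_center in the frame of tray_bay between -0.05 and 0.05 m and y of bead_4_center in the frame of tray_bay between -0.043 and 0.043 m and z of bead_4_center in the frame of tray_bay between 0 and 0.03 m and height (world z) of tray below 0.01 m), for 0.2 s.
2. the empty cup stands upright on the table, let go, the tray still on the table (all of step 1 and angle between cup's own z axis and vertical below 0.1 rad and height (world z) of cup between -0.004 and 0.008 m and contact force between the fingers and cup below 0.05 N and linear speed of cup below 0.03 m/s), for 0.2 s.
3. the tray is lifted clear of the table with its load (x of bead_0_center in the frame of tray_bay between -0.05 and 0.05 m and y of bead_0_center in the frame of tray_bay between -0.043 and 0.043 m and z of bead_0_center in the frame of tray_bay between 0 and 0.03 m and x of bead_1_center in the frame of tray_bay between -0.05 and 0.05 m and y of bead_1_center in the frame of tray_bay between -0.043 and 0.043 m and z of bead_1_center in the frame of tray_bay between 0 and 0.03 m and x of bead_2_center in the frame of tray_bay between -0.05 and 0.05 m and y of bead_2_center in the frame of tray_bay between -0.043 and 0.043 m and z of bead_2_center in the frame of tray_bay between 0 and 0.03 m and x of bead_3_center in the frame of tray_bay between -0.05 and 0.05 m and y of bead_3_center in the frame of tray_bay between -0.043 and 0.043 m and z of bead_3_center in the frame of tray_bay between 0 and 0.03 m and x of bead_4_center in the frame of tray_bay between -0.05 and 0.05 m and y of bead_4_center in the frame of tray_bay between -0.043 and 0.043 m and z of bead_4_center in the frame of tray_bay between 0 and 0.03 m and height (world z) of tray above 0.05 m), for 0.2 s.
At the end, for the whole second after the job is handed in: The fingers hold the tray still, level within about 6 degrees, its centre within 40 mm of the bowl's middle, its underside 10 to 120 mm above the bowl's rim; the five small balls are in the bay, the large ball in its pocket, the cup upright on the table, let go; the bowl untouched and upright (x of bead_0_center in the frame of tray_bay between -0.05 and 0.05 m and y of bead_0_center in the frame of tray_bay between -0.043 and 0.043 m and z of bead_0_center in the frame of tray_bay between 0 and 0.03 m and x of bead_1_center in the frame of tray_bay between -0.05 and 0.05 m and y of bead_1_center in the frame of tray_bay between -0.043 and 0.043 m and z of bead_1_center in the frame of tray_bay between 0 and 0.03 m and x of bead_2_center in the frame of tray_bay between -0.05 and 0.05 m and y of bead_2_center in the frame of tray_bay between -0.043 and 0.043 m and z of bead_2_center in the frame of tray_bay between 0 and 0.03 m and x of bead_3_center in the frame of tray_bay between -0.05 and 0.05 m and y of bead_3_center in the frame of tray_bay between -0.043 and 0.043 m and z of bead_3_center in the frame of tray_bay between 0 and 0.03 m and x of bead_4_center in the frame of tray_bay between -0.05 and 0.05 m and y of bead_4_center in the frame of tray_bay between -0.043 and 0.043 m and z of bead_4_center in the frame of tray_bay between 0 and 0.03 m and angle between each of cup, tray's own z axis and vertical below 0.1 rad and height (world z) of cup between -0.004 and 0.008 m and contact force between the fingers and cup below 0.05 N and linear speed of each of cup, tray below 0.03 m/s and distance between big_ball_center and tray_pocket below 0.02 m and height (world z) of tray between 0.135 and 0.245 m and horizontal distance between tray and bowl below 0.04 m and angular speed of tray below 0.15 rad/s and contact force between the fingers and tray above 2 N and contact force between tray and bowl below 0.05 N and angle between bowl's own z axis and vertical below 0.05 rad); the arm keeps its last pose, push and grip.
It fails at once if the large ball leaves its pocket (distance between big_ball_center and tray_pocket above 0.026 m).
It fails at once if a small ball is lost onto the table ((height (world z) of bead_0_center below 0.0115 m and horizontal distance between bead_0_center and cup above 0.05 m) or (height (world z) of bead_1_center below 0.0115 m and horizontal distance between bead_1_center and cup above 0.05 m) or (height (world z) of bead_2_center below 0.0115 m and horizontal distance between bead_2_center and cup above 0.05 m) or (height (world z) of bead_3_center below 0.0115 m and horizontal distance between bead_3_center and cup above 0.05 m) or (height (world z) of bead_4_center below 0.0115 m and horizontal distance between bead_4_center and cup above 0.05 m)).
It fails at once if the bowl or a bystander is moved (distance of any of bowl, rib, slab, stopper from where it was at the start of the episode above 0.03 m).
It also fails if it takes over 72 s, if anything falls off the work surface, if the arm or the gripper's body presses on something with over 40 N, if the wrist force passes 120 N, or if a joint passes its speed limit or range.

## Robot

A 7-joint arm with a two-finger parallel gripper is mounted at the origin on a cart in front of the work surface, level with it; the furniture and walls round the work are solid. World frame = base frame: x ahead of the robot, y to its left, z up, the work surface at z = 0. Lengths are in m, angles in degrees, forces in N, time in s.
With the tool pointing down it reaches from about 0.4 to 0.875 m from the base axis. Payload 4.4 kg.
Tool frame: the origin (TCP) lies midway between the tips of the shut fingers; the grasp point (between the pads) lies behind it (grip_point_offset is the z of the grasp point in the tool frame, in m); z points along the fingers, y is the line along which they close (so a half turn about z gives the same grasp; the last joint's range is limited). The gripper opens to 85 mm and grips with 20 to 120 N. Pads are 22 mm wide; open, the fingers measure 114 mm over their backs; the gripper's body (76 mm by 85 mm) begins 54 mm behind the grasp point. The pads swing forward as they close: fully open they stand 13 mm farther back than shut.
Start: joints at [73.407, 36.005, 2.206, 86.941, -1.547, 57.084, -1.146], TCP at [0.144, -0.634, 0.231] pointing down, gripper open.
Joint ranges: [-175.42, 175.42], [-21.48, 121.26], [-71.46, 75.88], [10.55, 141.38], [-63.04, 243.04], [13.31, 113.54], [-168.57, 168.57]. Speed limits (degrees/s): [147.25, 147.25, 180, 180, 180, 180, 180].

## Interface

Orientations are given as [roll, pitch, yaw] about the fixed x, y, z axes, in that order (R = Rz(yaw) Ry(pitch) Rx(roll)).
In Python, from rig import * gives the robot as it stands. The module is installed in compiled form; this text tells all that it offers.
- The arm moves only by the tool move_arm, never from a script. Its argument "targets" is a list of rows, each a list of 7 numbers: the turn, a rotation vector about the tool's x, y, z in units of 60 degrees (1.0 is 60 degrees), then the shift along the tool's x, y, z in units of 50 cm (1.0 is 50 cm), then the closure, from 0 (fully open) to 1 (shut). A call has 1 to 12 rows; each row is the pose to reach, as a shift and turn from the pose commanded when the call began, along the tool's axes at that moment; what a row does not reach only later rows make up. A row lasts 1/8 s, in which the tool goes at most 62.5 mm and 10.7 degrees, less where a joint would pass 70% of its speed; a pose out of reach is approached as far as the arm can. A call with a number of a shift or a turn outside -1 to 1 is refused whole. A call with a gripper value outside its range is refused whole. The fingers move at their own pace and stop on an object; the grip force is fixed at half the most. Time passes only in rows, so rows that repeat a pose let the fingers close. It gives the time, the measured TCP pose, the force, the opening and the grip force at its end, in the units of the state.
- state(): the state, without advancing time (a new reading comes with each control period).
- get_image(name): name is "scene" or "side" or "wrist"; returns (picture, depth): 420x560x3 uint8, red, green, blue; 420x560 float32, m along the optical axis (not along the pixel's ray), 0 where there is no reading.
- calibration(name): a dict with "intrinsics" (3x3 intrinsics, pixels), "T" (4x4, takes a point from camera to world coordinates); the wrist camera has in their place "mount" (4x4, takes a point from camera to tool coordinates, whose origin is the TCP and whose axes are the flange's). Camera axes: x right, y up, looking along -z (the intrinsics and any distortion apply to the point x, -y, -z); pixel columns grow to the right and rows downward; lengths in m; the calibration is good to about 2 mm. A picture is of the moment at which its call begins: read the wrist's pose just before it. calibration takes no time and is no camera call.
- hand_in(): hands the job in; it is judged then, once.
The state is a dict: "t": time; "q": joint angles; "qvel": joint speeds; "joint_torque": joint torques, N m; "position": TCP position; "ee_rot": TCP orientation; "contact_force": force on the tool from outside, world axes, zero at the start; "torque": the same for the moment, N m; "grip_width": finger opening in m; "grip_force": force on a finger pad.
Only numpy, scipy, OpenCV 4.12 (cv2) and the standard library are available. Lean on these libraries where they do the work, as an engineer would, in place of code of your own. Each camera call takes 0.05 s, during which the arm holds its last target. There are 200 camera calls.

## Working session

There is one attempt and no reset: what is moved stays moved. The work goes in short steps, Python scripts to look and compute and a tool call to move; the robot and the scene stay as the last step left them, time stands still between calls to the robot, and variables do not carry over. Pictures are saved under pics/ and viewed, at most 10 in all, crops included, and the job is handed in when it is done.

Besides the shell and the picture viewer there is one more tool, called after "Request:" as name(argument=value, ...), one argument or row to a line, values as JSON. move_arm: Moves the arm, as the interface text tells. Its arguments: {"type":"object","properties":{"targets":{"type":"array","items":{"type":"array","items":{"type":"number","minimum":-1,"maximum":1}}}},"required":["targets"]}

```bash
mkdir -p pics; cat > h.py <<'E'
from rig import *
import numpy as np, cv2
from scipy.spatial.transform import Rotation as R
def cam(n):
    s=state(); im,d=get_image(n); c=calibration(n)
    if 'T' in c: T,K=np.array(c['T']),np.array(c['intrinsics'])
    else:
        A=np.eye(4); A[:3,:3]=R.from_euler('xyz',s['ee_rot'],degrees=True).as_matrix(); A[:3,3]=s['position']
        T=A@np.array(c['mount']); K=np.array(c['intrinsics'])
    return im,d,T,K,c
def cloud(d,T,K):
    v,u=np.mgrid[:d.shape[0],:d.shape[1]]
    x=(u-K[0,2])/K[0,0]*d; y=(v-K[1,2])/K[1,1]*d
    P=np.stack([x,-y,-d],-1)@T[:3,:3].T+T[:3,3]; P[d==0]=np.nan; return P
E
python3 - <<'E'
from h import *
print(state())
for n in ['scene','side']:
    im,d,T,K,c=cam(n); cv2.imwrite(f'pics/{n}.png',im[:,:,::-1]); np.savez(n+'.npz',im=im,d=d,T=T,K=K)
    print(n,c, d.min(),d.max(),(d==0).mean())
print(calibration('wrist'))
import rig; print([x for x in dir(rig) if x[0]!='_'], globals().get('grip_point_offset'))
E
```

```text
{'t': 0.0, 'q': array([73.40818814, 36.05801777,  2.20261746, 86.9968736 , -1.54635511,
       57.08391294, -1.14473828]), 'qvel': array([-0.01514603, -0.05886307, -0.06477175, -0.02958463, -0.01063554,
        0.13133881,  0.00975619]), 'joint_torque': array([ 1.34354977e-03, -5.63398719e+01,  1.22650500e+00, -1.93451929e+01,
        1.10488475e-02,  1.04526934e-02, -1.01084811e-05]), 'position': array([ 0.14413089, -0.63316982,  0.23039439]), 'ee_rot': array([-1.79890896e+02,  1.97604610e-03,  1.28232090e+01]), 'contact_force': array([-0.01261085,  0.26386702,  0.19355643]), 'torque': array([ 0.02173507,  0.03457273, -0.00695921]), 'grip_force': 0.0, 'grip_width': 0.0854126495270008}
scene {'intrinsics': array([[543.75645958,   0.        , 278.97677374],
       [  0.        , 543.75645958, 211.23507831],
       [  0.        ,   0.        ,   1.        ]]), 'T': array([[-0.97006322,  0.20091156, -0.13642543,  0.3796188 ],
       [-0.24284578, -0.80669949,  0.53875956,  0.75225044],
       [-0.0018113 ,  0.55576117,  0.83134003,  1.30037413],
       [ 0.        ,  0.        ,  0.    
[... 522 characters left out ...]
000000e+00,  0.00000000e+00,
         1.00000000e+00]])} 0.0 3.8536627 0.00413265306122449
{'intrinsics': array([[353.12232235,   0.        , 279.96391048],
       [  0.        , 353.12232235, 211.09021424],
       [  0.        ,   0.        ,   1.        ]]), 'mount': array([[-6.80517632e-04,  9.46178784e-01,  3.23643703e-01,
         8.36960946e-02],
       [ 9.99999757e-01,  6.93601198e-04,  7.49179686e-05,
         2.29736989e-04],
       [-1.53593868e-04,  3.23643675e-01, -9.46179025e-01,
        -1.42829269e-01],
       [ 0.00000000e+00,  0.00000000e+00,  0.00000000e+00,
         1.00000000e+00]])}
['IKError', 'calibration', 'get_image', 'grip_point_offset', 'hand_in', 'state'] -0.0187
```

View pics/scene.png

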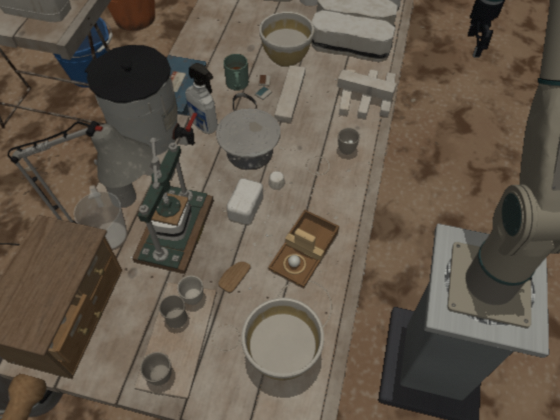

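View pics/side.png

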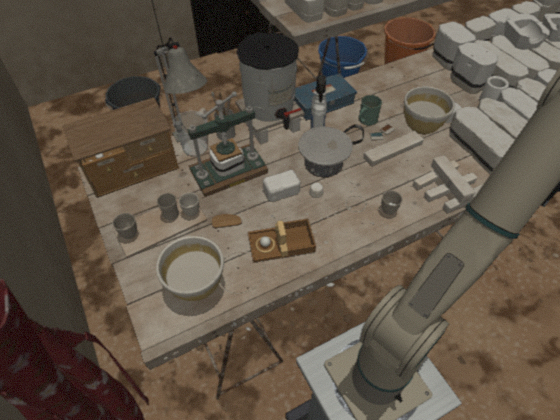

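The scene view shows the tray at about (303,248) with the large ball at (294,262), the near bowl at (283,340), the rib at (235,277), the slab at (245,202) and the stopper at (277,180). The cup is probably the one at (348,142). The side view shows the same things: tray (282,240), bowl (191,270), cup (391,203).

```bash
python3 - <<'E'
from h import *
W={}
for n,pts in [('scene',dict(tray=(303,248),ball=(294,262),grip=(305,243),bowl=(283,340),cup=(348,142),c2=(190,292),slab=(245,202),stop=(277,180),rib=(235,277))),('side',dict(tray=(282,240),ball=(266,242),cup=(391,203),bowl=(191,270),slab=(282,185),stop=(316,188)))]:
    z=np.load(n+'.npz'); P=cloud(z['d'],z['T'],z['K']); W[n]=(P,z['im'])
    for k,(u,v) in pts.items(): print(n,k,P[v,u].round(3),z['im'][v,u])
# rims & heights
def box(P,c,r,z0,z1): 
    m=(np.hypot(P[...,0]-c[0],P[...,1]-c[1])<r)&(P[...,2]>z0)&(P[...,2]<z1); return m
for n in W:
    P,im=W[n]; z=np.load(n+'.npz')
    up=6
    for k,(u0,u1,v0,v1) in (dict(cup=(325,372,118,165),tray=(262,345,205,290),bowl=(235,330,295,385)) if n=='scene' else dict(cup=(370,412,182,222),tray=(240,325,212,265),bowl=(150,232,232,305))).items():
        Q=P[v0:v1,u0:u1].reshape(-1,3); Q=Q[Q[:,2]>0.008]; zm=np.percentile(Q[:,2],99.5)
        if k!='tray':
            t=Q[Q[:,2]>zm-0.006]; c,r=cv2.minEnclosingCircle(t[:,:2].astype(np.float32)); print(n,k,'top',zm.round(4),'c',np.round(c,4),'r',round(r,4),len(t))
        else:
            q=Q[Q[:,2]<0.06]; b=cv2.minAreaRect(q[:,:2].astype(np.float32)); print(n,k,zm.round(4),b, len(q))
            g=Q[Q[:,2]>0.06]; print(' grip',g.mean(0).round(4),cv2.minAreaRect(g[:,:2].astype(np.float32)),len(g), 'corner hts')
    print('table z',np.nanmedian(P[(P[...,0]>0)&(np.abs(P[...,2])<.02)][:,2]))
P,im=W['scene']; 
cv2.imwrite('pics/crop.png',np.hstack([cv2.resize(im[100:310,180:380],(400,420),interpolation=3),cv2.resize(W['side'][1][120:270,260:410],(400,420),interpolation=3)])[:,:,::-1])
E
```

```text
scene tray [0.496 0.03  0.032] [86 73 53]
scene ball [0.51  0.079 0.036] [155 153 143]
scene grip [0.491 0.034 0.067] [87 73 53]
scene bowl [0.485 0.303 0.063] [144 137 124]
scene cup [ 0.444 -0.369  0.031] [119 116 106]
scene c2 [0.75  0.223 0.025] [147 140 127]
scene slab [ 0.683 -0.06   0.058] [164 159 149]
scene stop [ 0.619 -0.171  0.036] [157 151 138]
scene rib [0.653 0.147 0.01 ] [112  90  65]
side tray [0.47  0.032 0.056] [105  89  59]
side ball [0.498 0.074 0.036] [164 164 153]
side cup [ 0.452 -0.374  0.021] [153 152 142]
side bowl [0.498 0.317 0.06 ] [150 142 127]
side slab [ 0.666 -0.071  0.057] [178 176 164]
side stop [ 0.62  -0.179  0.031] [168 163 150]
scene cup top 0.0712 c [ 0.4465 -0.3625] r 0.035 42
scene tray 0.0917 ((0.502289891242981, 0.009279713034629822), (0.22209124267101288, 0.26312917470932007), 12.689704895019531) 1998
 grip [0.4964 0.0261 0.0807] ((0.4971183240413666, 0.02213178016245365), (0.023576198145747185, 0.056133270263671875), 76.5124740600586) 238 corner hts
scene bowl top 0.129 c [0.4837 0.3159] r 0.0937 646
table z 0.0019510370374322683
side cup top 0.0684 c [ 0.4455 -0.3596] r 0.0351 36
side tray 0.0878 ((0.5267283320426941, 0.021571636199951172), (0.21210789680480957, 0.18019723892211914), 74.67823791503906) 1080
 grip [0.4903 0.0263 0.0804] ((0.49430862069129944, 0.023955855518579483), (0.020070288330316544, 0.05837950482964516), 73.0278091430664) 135 corner hts
side bowl top 0.1276 c [0.4817 0.3178] r 0.0934 396
table z -0.00025587943490967824
```

View pics/crop.png

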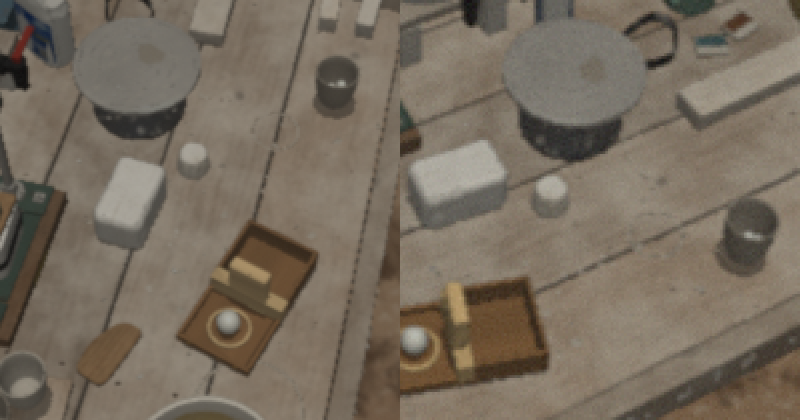

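The crop shows the cup (scene about (348,142)) with something white and shiny inside it. The ball lies in the pocket end of the tray, and the bay end faces -y.

The cup's position from the two views agrees to 3 mm. Next I compute the pre-grasp pose, with the tool leaning back towards the robot, 50° below horizontal.

```bash
cat >> h.py <<'E'
def tool(heading,e,roll=0):
    """z: pointing along heading (deg azimuth), e deg below horizontal; x up-leaning away from z; roll about tool z"""
    h,e=np.radians([heading,e]); o=np.array([np.cos(h),np.sin(h),0]); u=np.array([0,0,1.])
    z=np.cos(e)*o-np.sin(e)*u; x=-np.sin(e)*o-np.cos(e)*u; y=np.cross(z,x)
    return R.from_matrix(np.stack([x,y,z],1))*R.from_euler('z',roll,degrees=True)
def plan(Rt,grasp,off=None,Rc=None,pc=None):
    s=state(); Rc=Rc or R.from_euler('xyz',s['ee_rot'],degrees=True); pc=s['position'] if pc is None else pc
    g=grip_point_offset if off is None else off
    tcp=np.array(grasp)-Rt.as_matrix()[:,2]*g
    t=(Rc.inv()*Rt).as_rotvec(degrees=True)/60; d=Rc.inv().apply(tcp-pc)/.5
    print('turn',t.round(3),'shift',d.round(3),'tcp',tcp.round(4),'deg',np.linalg.norm(t)*60,'mm',np.linalg.norm(d)*500)
    return tcp
E
python3 - <<'E'
from h import *
c=np.array([.446,-.361,.038]); hd=np.degrees(np.arctan2(c[1],c[0]))+180; print(hd)
Rt=tool(hd,50); d=Rt.as_matrix()[:,2]
plan(Rt,c-d*.11)
plan(Rt,c-d*.17)
# what is near
P=[]
for n in ['scene','side']:
    z=np.load(n+'.npz'); P.append(cloud(z['d'],z['T'],z['K']).reshape(-1,3))
P=np.vstack(P)
for q in [(.446,-.361,.04),(.51,-.41),(.56,-.455),(.62,-.5),(.3,-.5),(.55,-.04),(.62,-.05),(.5,.17)]:
    m=np.hypot(P[:,0]-q[0],P[:,1]-q[1])<.07; print(q,np.nanmax(P[m][:,2]).round(3))
# tray refine: brown colour mask at table-near heights
for n in ['scene','side']:
    z=np.load(n+'.npz'); Q=cloud(z['d'],z['T'],z['K']); hsv=cv2.cvtColor(z['im'],cv2.COLOR_RGB2HSV)
    near=np.hypot(Q[...,0]-.4955,Q[...,1]-.024)<.13
    m=(near&(hsv[...,1]>85)).astype(np.uint8)
    m=cv2.morphologyEx(m,cv2.MORPH_OPEN,np.ones((2,2)))
    for lo,hi in [(.028,.042),(.01,.042)]:
        k=(m>0)&(Q[...,2]>lo)&(Q[...,2]<hi); q=Q[k]; print(n,lo,cv2.minAreaRect(q[:,:2].astype(np.float32)),k.sum())
    b=near&(hsv[...,1]<60)&(hsv[...,2]>140)&(Q[...,2]>.02); print(' ball',Q[b].mean(0).round(4),b.sum())
E
```

```text
141.01270174407995
turn [ 0.3   -0.619  0.828] shift [ 0.782 -0.304  0.246] tcp [ 0.4916 -0.3979  0.1079] deg 64.57076442108482 mm 437.16179804213454
turn [ 0.3   -0.619  0.828] shift [ 0.83  -0.244  0.154] tcp [ 0.5216 -0.4222  0.1539] deg 64.57076442108482 mm 439.1544312227594
(0.446, -0.361, 0.04) 0.073
(0.51, -0.41) 0.071
(0.56, -0.455) 0.011
(0.62, -0.5) 0.038
(0.3, -0.5) 0.035
(0.55, -0.04) 0.091
(0.62, -0.05) 0.067
(0.5, 0.17) 0.13
scene 0.028 ((0.48945653438568115, 0.004266083240509033), (0.16589809954166412, 0.10682135820388794), 73.20356750488281) 410
scene 0.01 ((0.4948428273200989, 0.02262231707572937), (0.20443537831306458, 0.10716250538825989), 73.82848358154297) 1265
 ball [0.5124 0.0713 0.0372] 54
side 0.028 ((0.4895416796207428, 0.007309950888156891), (0.1663920134305954, 0.11273929476737976), 71.78321075439453) 248
side 0.01 ((0.493632048368454, 0.022520944476127625), (0.19653727114200592, 0.11360727250576019), 73.31620788574219) 680
 ball [0.5083 0.0724 0.0341] 46
```

Request:
move_arm(
  targets=[
    [0.15,-0.31,0.414,0.415,-0.122,0.077,0],
    [0.15,-0.31,0.414,0.415,-0.122,0.077,0],
    [0.15,-0.31,0.414,0.415,-0.122,0.077,0],
    [0.3,-0.619,0.828,0.83,-0.244,0.154,0],
    [0.3,-0.619,0.828,0.83,-0.244,0.154,0],
    [0.3,-0.619,0.828,0.83,-0.244,0.154,0],
    [0.3,-0.619,0.828,0.83,-0.244,0.154,0],
    [0.3,-0.619,0.828,0.83,-0.244,0.154,0],
    [0.3,-0.619,0.828,0.83,-0.244,0.154,0],
    [0.3,-0.619,0.828,0.83,-0.244,0.154,0],
    [0.3,-0.619,0.828,0.83,-0.244,0.154,0],
  ],
)

```text
t: 1.48
position: [0.5185, -0.4223, 0.1543]
ee_rot: [179.8, 39.7, -39.2]
contact_force: [0.0, -0.5, -0.1]
grip_width: 0.0853
grip_force: 0.0
```

```bash
python3 - <<'E'
from h import *
s=state(); print(s['q'].round(1),s['position'].round(4),s['ee_rot'].round(2),tool(141.01,50).as_euler('xyz',degrees=True).round(2),s['t'])
im,d,T,K,c=cam('wrist'); cv2.imwrite('pics/w1.png',im[:,:,::-1]); P=cloud(d,T,K)
print(np.isfinite(P).mean())
near=np.hypot(P[...,0]-.446,P[...,1]+.361)<.06
Q=P[near&(P[...,2]>.01)]; zm=np.percentile(Q[:,2],99); t=Q[(Q[:,2]>zm-.006)]; cc,r=cv2.minEnclosingCircle(t[:,:2].astype(np.float32)); print(zm,cc,r,len(t))
cen=np.array([*cc,.038]); Rt=tool(141.01,50); plan(Rt,cen)
E
```

```text
[ 36.1  69.8   4.9  36.5  -4.7 113.5 -90.1] [ 0.5185 -0.4223  0.1543] [179.82  39.67 -39.25] [180.    40.   -38.99] 1.475
0.995969387755102
0.0654407158443193 (0.4469236731529236, -0.3644227683544159) 0.0338064543902874 1289
turn [ 0.    -0.005 -0.003] shift [0.006 0.001 0.334] tcp [ 0.4376 -0.3569  0.0237] deg 0.3642051164455439 mm 166.91327616720537
```

View pics/w1.png

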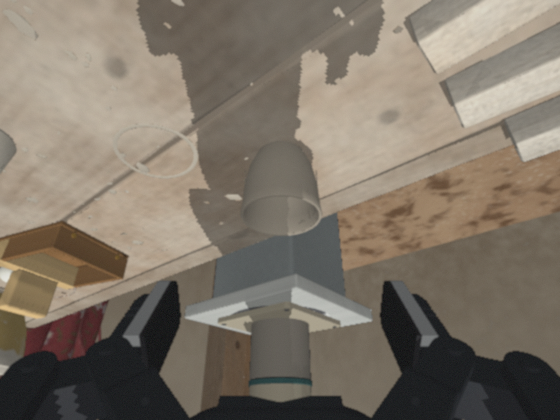

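The wrist view shows the cup centred between the open fingers at about (281,190). Its rim measures z 0.065 and radius 34 mm, as it should be, and the tray is at lower left. I approach along the tool axis.

Request:
move_arm(
  targets=[
    [0,-0.005,-0.003,0.006,0.001,0.08,0],
    [0,-0.005,-0.003,0.006,0.001,0.16,0],
    [0,-0.005,-0.003,0.006,0.001,0.22,0],
    [0,-0.005,-0.003,0.006,0.001,0.27,0],
    [0,-0.005,-0.003,0.006,0.001,0.31,0],
    [0,-0.005,-0.003,0.006,0.001,0.334,0],
    [0,-0.005,-0.003,0.006,0.001,0.334,0],
    [0,-0.005,-0.003,0.006,0.001,0.334,0.36],
    [0,-0.005,-0.003,0.006,0.001,0.334,0.36],
    [0,-0.005,-0.003,0.006,0.001,0.334,0.36],
    [0,-0.005,-0.003,0.006,0.001,0.334,0.36],
    [0,-0.005,-0.003,0.006,0.001,0.334,0.36],
  ],
)

```text
t: 3.02
position: [0.4386, -0.3567, 0.0239]
ee_rot: [-180.0, 39.9, -38.8]
contact_force: [1.1, -1.3, 4.6]
grip_width: 0.0624
grip_force: 63.7
```

Request:
move_arm(
  targets=[
    [0,0,0,-0.013,0,-0.015,0.36],
    [0,0,0,-0.039,0,-0.046,0.36],
    [0,0,0,-0.077,0,-0.092,0.36],
    [0,0,0,-0.116,0,-0.138,0.36],
    [0,0,0,-0.142,0,-0.169,0.36],
    [0,0,0,-0.154,0,-0.184,0.36],
    [0,0,0,-0.154,0,-0.184,0.36],
  ],
)

```text
t: 3.9
position: [0.4384, -0.356, 0.1431]
ee_rot: [-179.9, 40.0, -38.8]
contact_force: [0.3, -0.4, -2.3]
grip_width: 0.0625
grip_force: 65.2
```

```bash
python3 - <<'E'
from h import *
s=state(); print(s['position'].round(4),s['ee_rot'].round(2),s['q'].round(1),s['grip_width'],s['grip_force'])
R0=tool(163.5,50); g=[.448,-.0285,.155]
t0=plan(R0,g)
# after roll -180 in place about tool z
R1=tool(163.5,50,-180)
plan(R1,[.448,-.0285,.10],Rc=R0*R.from_euler('z',-120,degrees=True),pc=t0)
R2=tool(163.5,28,-180)
t1=plan(R1,[.448,-.0285,.12],Rc=R0,pc=t0)
plan(R2,[.448,-.0285,.090],Rc=R1,pc=t1)
im,d,T,K,c=cam('side'); cv2.imwrite('pics/s2.png',cv2.resize(im[100:310,230:510],(800,600))[:,:,::-1])
E
```

```text
[ 0.4384 -0.356   0.1431] [-179.9    39.98  -38.81] [ 35.   58.4   4.4  66.7  -3.9  95.  -89. ] 0.06252931402113304 65.1958651169025
turn [-0.241 -0.001 -0.285] shift [-0.317 -0.513  0.273] tcp [ 0.4365 -0.0251  0.1407] deg 22.374360976243594 mm 330.8941146780537
turn [ 0.  0. -1.] shift [-0.035  0.061  0.084] tcp [ 0.4365 -0.0251  0.0857] deg 60.00000000000003 mm 55.000000000000014
turn [ 0.  0. -3.] shift [0.045 0.    0.054] tcp [ 0.4365 -0.0251  0.1057] deg 180.0 mm 35.000000000000014
turn [0.    0.367 0.   ] shift [-0.025  0.     0.043] tcp [ 0.4322 -0.0238  0.0812] deg 21.999999999999996 mm 24.863052589321295
```

View pics/s2.png

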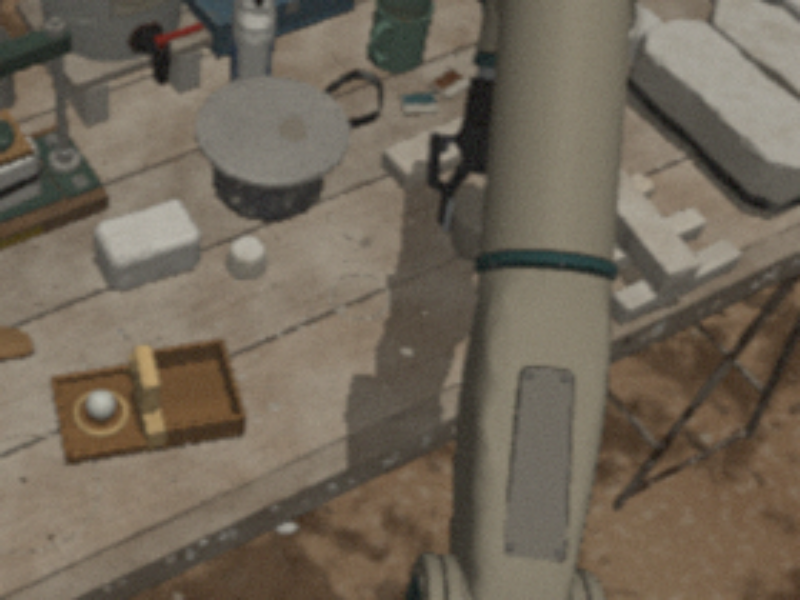

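The side view shows the cup held in the fingers (crop about (470,225)), lifted, with the tray untouched.

Request:
move_arm(
  targets=[
    [-0.012,0,-0.014,-0.016,-0.026,0.014,0.36],
    [-0.036,0,-0.043,-0.048,-0.077,0.041,0.36],
    [-0.06,0,-0.071,-0.079,-0.128,0.068,0.36],
    [-0.09,0,-0.107,-0.119,-0.192,0.102,0.36],
    [-0.12,0,-0.142,-0.158,-0.256,0.136,0.36],
    [-0.15,0,-0.178,-0.198,-0.32,0.17,0.36],
    [-0.18,0,-0.214,-0.238,-0.385,0.205,0.36],
    [-0.21,0,-0.248,-0.276,-0.446,0.237,0.36],
    [-0.229,-0.001,-0.27,-0.301,-0.487,0.259,0.36],
    [-0.241,-0.001,-0.285,-0.317,-0.513,0.273,0.36],
    [-0.241,-0.001,-0.285,-0.317,-0.513,0.273,0.36],
    [-0.241,-0.001,-0.285,-0.317,-0.513,0.273,0.36],
  ],
)

```text
t: 5.45
position: [0.4362, -0.0269, 0.1402]
ee_rot: [179.9, 40.1, -16.7]
contact_force: [-0.3, -0.2, -1.7]
grip_width: 0.062
grip_force: 65.2
```

```bash
python3 - <<'E'
from h import *
s=state(); print(s['position'].round(4),s['ee_rot'].round(2),s['q'].round(1),s['grip_width'])
E
```

```text
[ 0.4362 -0.0269  0.1402] [179.85  40.06 -16.69] [  7.8  48.6  -4.   92.7  -5.1  78.2 -99.7] 0.062042892141934335
```

Request:
move_arm(
  targets=[
    [0,0,-0.08,0,0,0,0.36],
    [0,0,-0.24,0,0,0,0.36],
    [0,0,-0.4,0,0,0,0.36],
    [0,0,-0.56,0,0,0,0.36],
    [0,0,-0.72,0,0,0,0.36],
    [0,0,-0.88,0,0,0,0.36],
    [0,0,-1.0,0,0,0,0.36],
  ],
)

```text
t: 6.32
position: [0.4363, -0.0273, 0.1402]
ee_rot: [-143.9, 18.7, 49.7]
contact_force: [0.5, 0.8, -2.3]
grip_width: 0.0622
grip_force: 65.3
```

Request:
move_arm(
  targets=[
    [0,0,-0.16,0,0,0,0.36],
    [0,0,-0.32,0,0,0,0.36],
    [0,0,-0.48,0,0,0,0.36],
    [0,0,-0.64,0,0,0,0.36],
    [0,0,-0.8,0,0,0,0.36],
    [0,0,-0.92,0,0,0,0.36],
    [0,0,-1.0,0,0,0,0.36],
    [0,0,-1.0,0,0,0,0.36],
  ],
)

```text
t: 7.32
position: [0.4362, -0.0271, 0.14]
ee_rot: [-143.9, -18.7, 97.1]
contact_force: [-0.1, 0.0, -1.9]
grip_width: 0.0622
grip_force: 65.4
```

```bash
python3 - <<'E'
from h import *
s=state(); print(s['position'].round(4),s['ee_rot'].round(2),s['q'].round(1),s['grip_width'])
Rt=tool(163.5,50,-180);g=[.447,-.0285,.095]
t=plan(Rt,g); plan(tool(163.5,30,-180),[.447,-.0285,.088],Rc=Rt,pc=t)
im,d,T,K,c=cam('scene'); cv2.imwrite('pics/s3.png',cv2.resize(im[150:300,220:420],(800,600))[:,:,::-1])
E
```

```text
[ 0.4362 -0.0271  0.14  ] [-143.86  -18.67   97.11] [ 28.6  55.  -42.   92.   16.3  81.9  -5.5] 0.06217550816367123
turn [-0.    -0.002 -1.004] shift [-0.034  0.066  0.092] tcp [ 0.4355 -0.0251  0.0807] deg 60.23512579411934 mm 59.34797748050184
turn [-0.     0.333  0.   ] shift [ 0.004 -0.     0.008] tcp [ 0.4315 -0.0239  0.0786] deg 20.0 mm 4.639756423154486
```

View pics/s3.png

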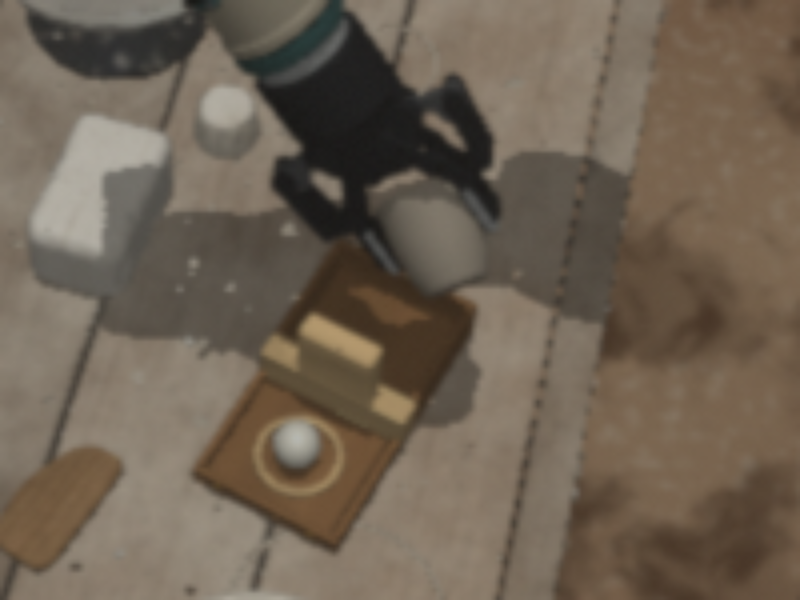

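The view shows the cup tipped partway, foot towards the camera at about (435,245), above the robot-side end of the bay. No balls are out, and the large ball is in its pocket at (297,445). I continue the roll while lowering.

Request:
move_arm(
  targets=[
    [0,0,-0.12,-0.004,0.008,0.011,0.36],
    [0,0,-0.26,-0.009,0.017,0.024,0.36],
    [0,0,-0.4,-0.014,0.026,0.037,0.36],
    [0,0,-0.54,-0.018,0.036,0.05,0.36],
    [0,0,-0.68,-0.023,0.045,0.063,0.36],
    [0,0,-0.82,-0.028,0.054,0.076,0.36],
    [0,-0.002,-0.94,-0.032,0.062,0.086,0.36],
    [0,-0.002,-1.0,-0.034,0.066,0.092,0.36],
    [0,-0.002,-1.0,-0.034,0.066,0.092,0.36],
    [0,-0.002,-1.0,-0.034,0.066,0.092,0.36],
  ],
)

```text
t: 8.62
position: [0.4357, -0.0233, 0.0815]
ee_rot: [-179.8, -40.0, 163.3]
contact_force: [-0.4, 0.6, -1.7]
grip_width: 0.0622
grip_force: 65.4
```

```bash
python3 - <<'E'
from h import *
s=state(); print(s['position'].round(4),s['ee_rot'].round(2),s['q'].round(1),s['grip_width'])
plan(tool(163.5,50,-180),[.447,-.0285,.095])
plan(tool(163.5,30,-180),[.447,-.0285,.088])
E
```

```text
[ 0.4357 -0.0233  0.0815] [-179.81  -39.96  163.33] [ 35.2  67.1 -58.3  92.7  30.7  83.7  40.6] 0.062246724336146315
turn [-0.001  0.001 -0.002] shift [-0.001 -0.004  0.001] tcp [ 0.4355 -0.0251  0.0807] deg 0.158127585254097 mm 1.9722853338985158
turn [-0.001  0.334 -0.002] shift [ 0.002 -0.004  0.009] tcp [ 0.4315 -0.0239  0.0786] deg 20.04415520738165 mm 5.165688872390676
```

Next, tip further: 20° at about 5° per row, then settle.

Request:
move_arm(
  targets=[
    [0,0.08,0,0,-0.004,0.002,0.36],
    [0,0.16,0,0.001,-0.004,0.004,0.36],
    [0,0.24,0,0.001,-0.004,0.006,0.36],
    [0,0.334,0,0.002,-0.004,0.009,0.36],
    [0,0.334,0,0.002,-0.004,0.009,0.36],
    [0,0.334,0,0.002,-0.004,0.009,0.36],
    [0,0.334,0,0.002,-0.004,0.009,0.36],
    [0,0.334,0,0.002,-0.004,0.009,0.36],
  ],
)

```text
t: 9.62
position: [0.4317, -0.0239, 0.0794]
ee_rot: [-179.9, -59.9, 163.5]
contact_force: [0.1, 0.2, -0.7]
grip_width: 0.0618
grip_force: 65.4
```

```bash
python3 - <<'E'
from h import *
s=state(); print(s['position'].round(4),s['ee_rot'].round(2),s['q'].round(1),s['grip_width'])
im,d,T,K,c=cam('scene'); cv2.imwrite('pics/s4.png',cv2.resize(im[190:295,250:370],(685,600),interpolation=cv2.INTER_CUBIC)[:,:,::-1])
E
```

```text
[ 0.4317 -0.0239  0.0794] [-179.92  -59.92  163.5 ] [ 31.7  77.3 -55.1  78.1  22.9 101.7  45.2] 0.061829439745538284
```

View pics/s4.png

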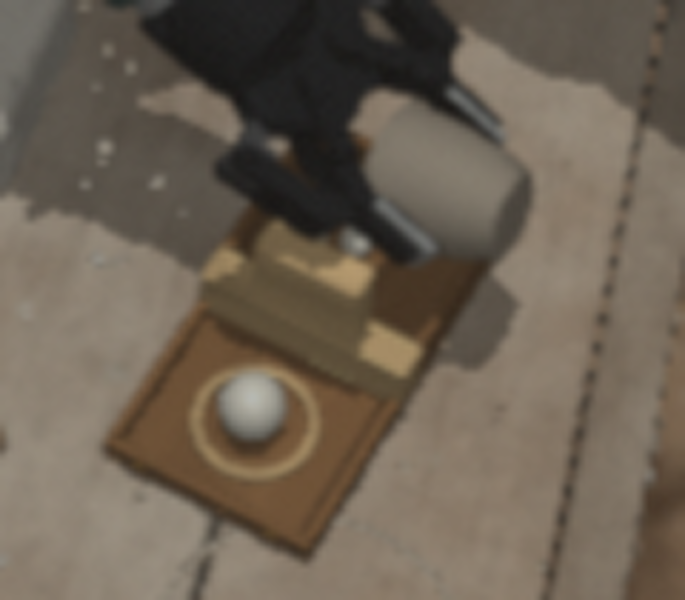

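The view shows the cup tipped past horizontal, with a small ball in the bay beside the board at (355,240). The large ball is in its ring at (252,405). The measured load fell by about 1 N. I tip a few degrees more, then lift straight up (tool axes) to look.

Request:
move_arm(
  targets=[
    [0,0.06,0,0,0,0,0.36],
    [0,0.12,0,0,0,0,0.36],
    [0,0.12,0,0,0,0,0.36],
    [0,0.12,0,0,0,0,0.36],
  ],
)

```text
t: 10.18
position: [0.4316, -0.0236, 0.079]
ee_rot: [-180.0, -67.1, 163.5]
contact_force: [-0.9, -0.1, -1.2]
grip_width: 0.062
grip_force: 65.4
```

```bash
python3 - <<'E'
from h import *
s=state(); print(s['position'].round(4),s['ee_rot'].round(2),s['q'].round(1),s['grip_width'])
Rt=tool(163.5,50,-180); t=plan(Rt,[.42,-.045,.19])
print(Rt.inv().apply([0,0,1]))
E
```

```text
[ 0.4316 -0.0236  0.079 ] [-179.97  -67.14  163.54] [ 30.3  81.1 -54.   73.1  20.1 107.9  45.9] 0.06200758616360815
turn [-0.001 -0.452  0.   ] shift [ 0.192 -0.048 -0.044] tcp [ 0.4085 -0.0416  0.1757] deg 27.136137058471196 mm 101.04719055201757
[ 6.42787610e-01 -6.93889390e-17 -7.66044443e-01]
```

Request:
move_arm(
  targets=[
    [0,-0.05,0,0.04,0,-0.014,0.36],
    [0,-0.15,0,0.09,-0.02,-0.025,0.36],
    [0,-0.3,0,0.14,-0.035,-0.035,0.36],
    [0,-0.452,0,0.192,-0.048,-0.044,0.36],
    [0,-0.452,0,0.192,-0.048,-0.044,0.36],
    [0,-0.452,0,0.192,-0.048,-0.044,0.36],
  ],
)

```text
t: 10.92
position: [0.4087, -0.0426, 0.1757]
ee_rot: [-179.9, -40.1, 163.4]
contact_force: [0.8, -0.4, -2.5]
grip_width: 0.0622
grip_force: 65.5
```

```bash
python3 - <<'E'
from h import *
s=state(); print(s['position'].round(4),s['ee_rot'].round(2),s['q'].round(1),s['contact_force'])
for n in ['scene','side']:
    im,d,T,K,c=cam(n); P=cloud(d,T,K)
    ux=np.array([.959,-.284]);uy=np.array([.284,.959]); q=P[...,:2]-np.array([.4797,-.0274]); tx=q@ux; ty=q@uy
    hsv=cv2.cvtColor(im,cv2.COLOR_RGB2HSV)
    m=((abs(tx)<.05)&(abs(ty)<.043)&(P[...,2]<.045)&(hsv[...,1]<70)).astype(np.uint8)
    k,l,st,ce=cv2.connectedComponentsWithStats(m)
    for i in range(1,k): 
        if st[i,4]>3: print(n,st[i,4],ce[i].round(1),tx[l==i].mean().round(3),ty[l==i].mean().round(3),P[l==i][:,2].max().round(3))
    im2=im[195:285,255:355] if n=='scene' else im[205:270,235:335]; cv2.imwrite(f'pics/p5{n}.png',cv2.resize(im2,(400,360),interpolation=3)[:,:,::-1])
a=cv2.imread('pics/p5scene.png');b=cv2.imread('pics/p5side.png');cv2.imwrite('pics/p5.png',np.hstack([a,b]))
E
```

```text
[ 0.4087 -0.0426  0.1757] [-179.85  -40.05  163.43] [ 39.5  58.6 -61.8  95.2  25.1  88.8  42. ] [ 0.7974661  -0.37019282 -2.52848257]
scene 29 [310.2 220.6] 0.028 -0.034 0.029
scene 48 [303.1 226.4] 0.037 -0.008 0.029
scene 32 [320.5 229.5] -0.01 -0.024 0.026
scene 31 [312.1 231.5] 0.007 -0.007 0.025
side 74 [296.6 231.2] 0.024 -0.004 0.027
side 25 [305.2 229.2] 0.026 -0.033 0.023
side 25 [304.8 239.5] -0.011 -0.023 0.026
```

View pics/p5.png

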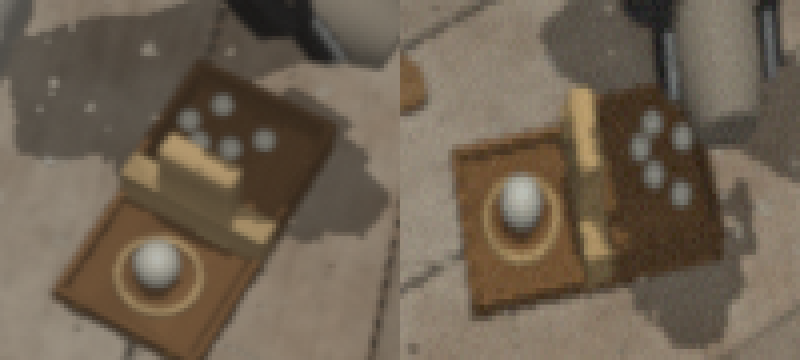

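Both views show five small balls in the bay: scene crop (188,120), (222,103), (202,140), (232,147), (263,138). The large ball is in its ring and the tray is in place. Now I turn the cup upright again, away from the tray.

```bash
python3 - <<'E'
from h import *
st=[(163.5,-120,[.43,-.11,.19]),(155,-60,[.44,-.2,.18]),(146.5,0,[.45,-.30,.14])]
Rc=pc=None
for h,r,g in st:
    Rt=tool(h,50,r); pc=plan(Rt,g,Rc=Rc,pc=pc); Rc=Rt
E
```

```text
turn [-0.003 -0.003  0.999] shift [-0.041 -0.118 -0.037] tcp [ 0.4185 -0.1066  0.1757] deg 59.95856303568959 mm 65.17747905426754
turn [-0.     0.096  1.108] shift [-0.175 -0.024 -0.03 ] tcp [ 0.4291 -0.1949  0.1657] deg 66.7144092204901 mm 89.53163456259071
turn [0.083 0.048 1.108] shift [-0.081  0.197 -0.005] tcp [ 0.44   -0.2934  0.1257] deg 66.71440922049008 mm 106.81619235429756
```

Request:
move_arm(
  targets=[
    [0,0,0.14,-0.006,-0.017,-0.005,0.36],
    [0,0,0.28,-0.012,-0.034,-0.01,0.36],
    [0,0,0.42,-0.018,-0.05,-0.016,0.36],
    [0,0,0.56,-0.024,-0.067,-0.021,0.36],
    [0,0,0.7,-0.03,-0.083,-0.026,0.36],
    [0,0,0.84,-0.035,-0.1,-0.031,0.36],
    [0,0,1.0,-0.041,-0.118,-0.037,0.36],
  ],
)

```text
t: 11.9
position: [0.4184, -0.1062, 0.1751]
ee_rot: [-143.7, -18.7, 97.1]
contact_force: [0.2, -0.9, -1.8]
grip_width: 0.0619
grip_force: 65.5
```

Request:
move_arm(
  targets=[
    [0,0.014,0.15,-0.026,-0.004,-0.004,0.36],
    [0,0.028,0.3,-0.052,-0.008,-0.009,0.36],
    [0,0.042,0.45,-0.078,-0.012,-0.013,0.36],
    [0,0.056,0.6,-0.104,-0.015,-0.018,0.36],
    [0,0.07,0.75,-0.13,-0.019,-0.022,0.36],
    [0,0.084,0.88,-0.153,-0.022,-0.026,0.36],
    [0,0.09,1.0,-0.175,-0.024,-0.03,0.36],
  ],
)

```text
t: 12.78
position: [0.429, -0.1949, 0.1648]
ee_rot: [-142.1, 15.5, 46.7]
contact_force: [0.7, 0.5, -2.0]
grip_width: 0.0621
grip_force: 65.4
```

```bash
python3 - <<'E'
from h import *
s=state(); print(s['position'].round(4),s['q'].round(1))
plan(tool(151,50,-7),[.45,-.30,.14]); plan(tool(146.5,50,0),[.45,-.30,.14])
E
```

```text
[ 0.429  -0.1949  0.1648] [ 33.5  51.  -21.   84.6   9.3  87.5 -38.7]
turn [0.036 0.038 1.038] shift [-0.104  0.187 -0.006] tcp [ 0.4395 -0.2942  0.1257] deg 62.33072794960318 mm 107.22727332480773
turn [0.083 0.065 1.211] shift [-0.103  0.187 -0.006] tcp [ 0.44   -0.2934  0.1257] deg 72.90979361440436 mm 106.53006284095954
```

Request:
move_arm(
  targets=[
    [0.005,0.005,0.15,-0.016,0.028,-0.001,0.36],
    [0.01,0.011,0.3,-0.031,0.056,-0.002,0.36],
    [0.016,0.017,0.45,-0.047,0.084,-0.003,0.36],
    [0.022,0.023,0.6,-0.062,0.112,-0.004,0.36],
    [0.027,0.028,0.75,-0.078,0.14,-0.005,0.36],
    [0.032,0.034,0.9,-0.092,0.168,-0.006,0.36],
    [0.036,0.038,1.0,-0.103,0.187,-0.006,0.36],
    [0.036,0.038,1.0,-0.103,0.187,-0.006,0.36],
  ],
)

```text
t: 13.78
position: [0.4399, -0.2934, 0.1251]
ee_rot: [-172.1, 39.4, -16.6]
contact_force: [-0.6, -0.2, -1.3]
grip_width: 0.0624
grip_force: 65.4
```

```bash
python3 - <<'E'
from h import *
s=state(); print(s['position'].round(4),s['q'].round(1))
Rt=tool(146.5,50,0); t=plan(Rt,[.45,-.30,.0465]); plan(Rt,[.45,-.30,.0385],Rc=Rt,pc=t)
E
```

```text
[ 0.4399 -0.2934  0.1251] [ 30.6  56.4  -1.   74.8   1.4  88.8 -80.2]
turn [0.049 0.005 0.216] shift [0.118 0.02  0.142] tcp [ 0.44   -0.2934  0.0322] deg 13.284596155038965 mm 92.94186905076434
turn [0. 0. 0.] shift [0.01  0.    0.012] tcp [ 0.44   -0.2934  0.0242] deg 0.0 mm 8.0
```

Request:
move_arm(
  targets=[
    [0.02,0.002,0.1,0.02,0.003,0.024,0.36],
    [0.049,0.005,0.216,0.05,0.008,0.06,0.36],
    [0.049,0.005,0.216,0.085,0.014,0.102,0.36],
    [0.049,0.005,0.216,0.11,0.019,0.132,0.36],
    [0.049,0.005,0.216,0.118,0.02,0.142,0.36],
    [0.049,0.005,0.216,0.118,0.02,0.142,0.36],
  ],
)

```text
t: 14.52
position: [0.4406, -0.2932, 0.0342]
ee_rot: [-179.9, 39.9, -33.4]
contact_force: [0.8, 0.1, -0.8]
grip_width: 0.0621
grip_force: 65.4
```

```bash
python3 - <<'E'
from h import *
s=state(); print(s['contact_force'],s['position'])
plan(tool(146.5,50,0),[.45,-.30,.0382])
E
```

```text
[ 0.81550999  0.11628986 -0.75616394] [ 0.4406379  -0.29322013  0.03416682]
turn [-0.001 -0.002  0.001] shift [0.012 0.001 0.016] tcp [ 0.44   -0.2934  0.0239] deg 0.14343403128698962 mm 10.31410161775373
```

Request:
move_arm(
  targets=[
    [0,0,0,0.005,0,0.006,0.36],
    [0,0,0,0.008,0,0.0095,0.36],
    [0,0,0,0.0105,0,0.0125,0.36],
    [0,0,0,0.0105,0,0.0125,0.36],
    [0,0,0,0.0105,0,0.0125,0.36],
  ],
)

```text
t: 15.15
position: [0.4406, -0.2936, 0.0264]
ee_rot: [-179.9, 39.8, -33.5]
contact_force: [-0.3, -0.0, -1.8]
grip_width: 0.0624
grip_force: 65.4
```

Request:
move_arm(
  targets=[
    [0,0,0,0.002,0,0.0023,0.36],
    [0,0,0,0.004,0,0.0046,0.36],
    [0,0,0,0.004,0,0.0046,0.36],
    [0,0,0,0.004,0,0.0046,0.36],
  ],
)

```text
t: 15.65
position: [0.4408, -0.2937, 0.0239]
ee_rot: [-179.9, 39.8, -33.5]
contact_force: [0.7, -0.3, 5.3]
grip_width: 0.0623
grip_force: 65.4
```

Contact is at 5 N, at the same height as at pick-up. I let go and back off along the tool axis.

Request:
move_arm(
  targets=[
    [0,0,0,0,0,0,0.25],
    [0,0,0,0,0,0,0.15],
    [0,0,0,0,0,0,0.0],
    [0,0,0,0,0,0,0],
    [0,0,0,0,0,0,0],
    [0,0,0,0,0,-0.03,0],
    [0,0,0,0,0,-0.09,0],
    [0,0,0,0,0,-0.17,0],
    [0,0,0,0,0,-0.26,0],
    [0,0,0,0,0,-0.32,0],
    [0,0,0,0,0,-0.32,0],
  ],
)

```text
t: 17.02
position: [0.528, -0.3516, 0.148]
ee_rot: [-179.9, 39.5, -33.5]
contact_force: [-0.1, -0.3, -0.3]
grip_width: 0.086
grip_force: 0.0
```

```bash
python3 - <<'E'
from h import *
s=state(); print(s['position'].round(4),s['ee_rot'].round(1),s['q'].round(1))
for n in ['wrist','scene','side']:
    im,d,T,K,c=cam(n); P=cloud(d,T,K)
    Q=P[(np.hypot(P[...,0]-.45,P[...,1]+.30)<.055)&(P[...,2]>.01)&(P[...,2]<.09)]
    if len(Q)>20:
        zm=np.percentile(Q[:,2],99); t=Q[Q[:,2]>zm-.006]; print(n,'cup',zm.round(4),cv2.minEnclosingCircle(t[:,:2].astype(np.float32)))
    if n!='wrist':
        near=np.hypot(P[...,0]-.4945,P[...,1]-.0225)<.13; hsv=cv2.cvtColor(im,cv2.COLOR_RGB2HSV)
        k=cv2.morphologyEx((near&(hsv[...,1]>85)).astype(np.uint8),cv2.MORPH_OPEN,np.ones((2,2)))>0
        k&=(P[...,2]>.01)&(P[...,2]<.042); print(n,'tray',cv2.minAreaRect(P[k][:,:2].astype(np.float32)))
        g=P[(np.hypot(P[...,0]-.4945,P[...,1]-.0225)<.06)&(P[...,2]>.078)&(P[...,2]<.1)]; print(' griptop',g[:,2].mean(),cv2.minAreaRect(g[:,:2].astype(np.float32)),len(g))
a=tool(163.5,90); a=R.from_matrix(np.stack([[np.cos(np.radians(-16.5)),np.sin(np.radians(-16.5)),0],[-.0,0,0],[0,0,-1]],1)) if 0 else R.from_euler('xyz',[180,0,-16.5],degrees=True)
plan(a,[.4945,.0225,.20]); 
E
```

```text
[ 0.528  -0.3516  0.148 ] [-179.9   39.5  -33.5] [ 30.9  65.1   2.7  48.8  -3.  105.6 -90.4]
wrist cup 0.0654 ((0.4495980143547058, -0.2999694049358368), 0.034180838614702225)
scene cup 0.0704 ((0.4500788450241089, -0.29815009236335754), 0.033877890557050705)
scene tray ((0.4954845607280731, 0.021665915846824646), (0.2047029435634613, 0.11021482199430466), 72.47225189208984)
 griptop 0.08619215335582524 ((0.49770587682724, 0.02211943455040455), (0.022156793624162674, 0.05685770884156227), 71.05455780029297) 161
side cup 0.0666 ((0.4476202130317688, -0.2967652380466461), 0.0350029356777668)
side tray ((0.49322372674942017, 0.02261112630367279), (0.19663378596305847, 0.11310302466154099), 73.5440673828125)
 griptop 0.08462766513812864 ((0.49293866753578186, 0.024881087243556976), (0.019531182944774628, 0.05659310147166252), 74.58832550048828) 103
turn [-0.1    0.661 -0.272] shift [-0.4   -0.587  0.242] tcp [0.4945 0.0225 0.1813] deg 43.29607123077731 mm 375.3123193817212
```

The cup stands upright with its rim at 65 mm, at (0.450,-0.300). Next I go above the grip board and refine with the wrist camera.

Request:
move_arm(
  targets=[
    [-0.01,0.066,-0.027,-0.05,-0.06,0.0,0],
    [-0.02,0.14,-0.06,-0.1,-0.13,0.03,0],
    [-0.035,0.23,-0.095,-0.15,-0.21,0.07,0],
    [-0.05,0.33,-0.136,-0.2,-0.295,0.115,0],
    [-0.065,0.43,-0.177,-0.26,-0.38,0.155,0],
    [-0.08,0.53,-0.218,-0.32,-0.47,0.19,0],
    [-0.09,0.6,-0.25,-0.365,-0.54,0.22,0],
    [-0.1,0.661,-0.272,-0.4,-0.587,0.242,0],
    [-0.1,0.661,-0.272,-0.4,-0.587,0.242,0],
    [-0.1,0.661,-0.272,-0.4,-0.587,0.242,0],
    [-0.1,0.661,-0.272,-0.4,-0.587,0.242,0],
  ],
)

```text
t: 18.55
position: [0.4955, 0.0204, 0.1811]
ee_rot: [179.9, -0.1, -16.6]
contact_force: [0.2, -0.8, -0.4]
grip_width: 0.0853
grip_force: 0.0
```

```bash
python3 - <<'E'
from h import *
s=state(); print(s['position'].round(4),s['ee_rot'].round(2),s['q'].round(1))
im,d,T,K,c=cam('wrist'); P=cloud(d,T,K)
near=np.hypot(P[...,0]-.4945,P[...,1]-.0225)<.06
g=P[near&(P[...,2]>.079)&(P[...,2]<.1)]; print('top z',np.median(g[:,2]),len(g)); r=cv2.minAreaRect(g[:,:2].astype(np.float32)); print(r)
cv2.imwrite('pics/w6.png',im[:,:,::-1])
b=np.hypot(P[...,0]-.51,P[...,1]-.073)<.035; q=P[b]; print('ball top',np.nanmax(q[:,2]),q[np.nanargmax(q[:,2])])
E
```

```text
[0.4955 0.0204 0.1811] [ 1.799e+02 -7.000e-02 -1.664e+01] [  -4.9   27.6   -1.1  114.3    1.    38.1 -113.3]
top z 0.08594660229049039 2015
((0.4969659745693207, 0.020981691777706146), (0.020029623061418533, 0.05451053008437157), 73.43172454833984)
ball top 0.26811729232855513 [0.52288979 0.04680728 0.26811729]
```

View pics/w6.png

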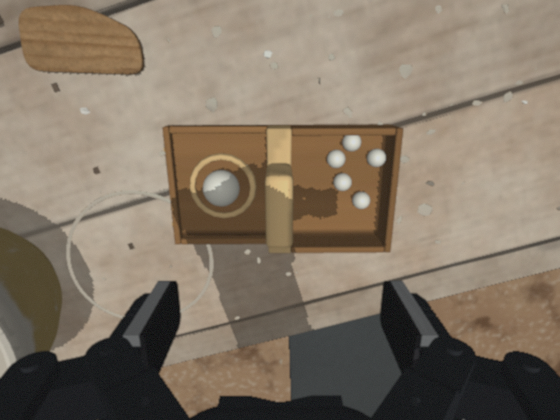

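The wrist view shows all five small balls in the bay, at about (336,158), (352,142), (376,157), (343,182) and (361,200). The large ball is in its ring at (221,188), and the grip board at (280,188) lies square between the fingers. The board's top measures 0.086. I descend and close.

Request:
move_arm(
  targets=[
    [0,0,0,0.001,-0.002,0.05,0],
    [0,0,0,0.001,-0.002,0.12,0],
    [0,0,0,0.001,-0.002,0.18,0],
    [0,0,0,0.001,-0.002,0.23,0],
    [0,0,0,0.001,-0.002,0.26,0],
    [0,0,0,0.001,-0.002,0.26,0],
    [0,0,0,0.001,-0.002,0.26,0.5],
    [0,0,0,0.001,-0.002,0.26,0.65],
    [0,0,0,0.001,-0.002,0.26,0.72],
    [0,0,0,0.001,-0.002,0.26,0.8],
    [0,0,0,0.001,-0.002,0.26,0.9],
    [0,0,0,0.001,-0.002,0.26,1],
  ],
)

```text
t: 20.1
position: [0.4967, 0.0223, 0.0522]
ee_rot: [179.9, -0.2, -16.5]
contact_force: [-0.4, -0.3, 4.9]
grip_width: 0.019
grip_force: 59.9
```

Request:
move_arm(
  targets=[
    [0,0,0,0,0,0,1],
    [0,0,0,0,0,0,1],
    [0,0,0,0,0,0,1],
    [0,0,0,0,0,-0.003,1],
    [0,0,0,0,0,-0.006,1],
    [0,0,0,0,0,-0.01,1],
  ],
)

```text
t: 20.85
position: [0.4962, 0.0227, 0.0564]
ee_rot: [179.9, -0.1, -16.5]
contact_force: [-0.8, -0.2, -3.8]
grip_width: 0.0193
grip_force: 58.6
```

Request:
move_arm(
  targets=[
    [0,0,0,0,0,-0.006,1],
    [0,0,0,0,0,-0.02,1],
    [0,0,0,0,0,-0.044,1],
    [0,0,0,0,0,-0.075,1],
    [0,0,0,0,0,-0.111,1],
    [0,0,0,0,0,-0.149,1],
    [0,0,0,0,0,-0.189,1],
    [0,0,0,0,0,-0.228,1],
    [0,0,0,0,0,-0.265,1],
    [0,0,0,0,0,-0.3,1],
    [0,0,0,0,0,-0.327,1],
    [0,0,0,0,0,-0.346,1],
  ],
)

```text
t: 22.35
position: [0.4962, 0.0228, 0.2306]
ee_rot: [180.0, -0.2, -16.5]
contact_force: [-0.2, 1.3, -4.1]
grip_width: 0.0191
grip_force: 58.7
```

```bash
python3 - <<'E'
from h import *
s=state(); print(s['position'].round(4),s['ee_rot'].round(2),s['q'].round(1))
a=R.from_euler('xyz',[180,0,-16.5],degrees=True); p=s['position']; pc=np.array([.4957,.0227,.2275])
plan(a,[.4827,.3168,pc[2]],off=0,Rc=a,pc=pc)
im,d,T,K,c=cam('scene'); P=cloud(d,T,K); Q=P[(np.hypot(P[...,0]-.483,P[...,1]-.317)<.11)&(P[...,2]>.115)&(P[...,2]<.14)]
print(cv2.minEnclosingCircle(Q[:,:2].astype(np.float32)),np.percentile(Q[:,2],99),np.median(Q,0))
E
```

```text
[0.4962 0.0228 0.2306] [ 1.7996e+02 -1.6000e-01 -1.6490e+01] [  -5.1   23.5   -1.2  111.1    0.8   45.3 -113.2]
turn [0. 0. 0.] shift [-0.192 -0.557 -0.   ] tcp [0.4827 0.3168 0.2275] deg 0.0 mm 294.38717703052225
((0.4834566116333008, 0.3156112730503082), 0.09455994516611099) 0.1302342635440743 [0.48344588 0.31511863 0.12382326]
```

Request:
move_arm(
  targets=[
    [0,0,0,-0.001,-0.002,0,1],
    [0,0,0,-0.003,-0.008,0,1],
    [0,0,0,-0.006,-0.017,0,1],
    [0,0,0,-0.01,-0.029,0,1],
    [0,0,0,-0.015,-0.045,0,1],
    [0,0,0,-0.022,-0.063,0,1],
    [0,0,0,-0.029,-0.084,0,1],
    [0,0,0,-0.036,-0.106,0,1],
    [0,0,0,-0.045,-0.13,0,1],
    [0,0,0,-0.053,-0.155,0,1],
    [0,0,0,-0.062,-0.18,0,1],
    [0,0,0,-0.071,-0.206,0,1],
  ],
)

```text
t: 23.9
position: [0.4914, 0.1326, 0.2294]
ee_rot: [179.9, -0.1, -16.5]
contact_force: [0.2, 1.3, -2.8]
grip_width: 0.0196
grip_force: 58.7
```

Request:
move_arm(
  targets=[
    [0,0,0,-0.009,-0.026,0,1],
    [0,0,0,-0.018,-0.051,0,1],
    [0,0,0,-0.026,-0.077,0,1],
    [0,0,0,-0.035,-0.102,0,1],
    [0,0,0,-0.044,-0.128,0,1],
    [0,0,0,-0.053,-0.154,0,1],
    [0,0,0,-0.062,-0.179,0,1],
    [0,0,0,-0.07,-0.204,0,1],
    [0,0,0,-0.079,-0.228,0,1],
    [0,0,0,-0.086,-0.25,0,1],
    [0,0,0,-0.093,-0.271,0,1],
    [0,0,0,-0.1,-0.29,0,1],
  ],
)

```text
t: 25.4
position: [0.4846, 0.2856, 0.2291]
ee_rot: [179.9, -0.1, -16.5]
contact_force: [-0.1, -0.4, -4.5]
grip_width: 0.0194
grip_force: 58.7
```

Request:
move_arm(
  targets=[
    [0,0,0,-0.006,-0.017,0,1],
    [0,0,0,-0.011,-0.031,0,1],
    [0,0,0,-0.015,-0.043,0,1],
    [0,0,0,-0.018,-0.052,0,1],
    [0,0,0,-0.02,-0.058,0,1],
    [0,0,0,-0.021,-0.061,0,1],
    [0,0,0,-0.021,-0.061,0,1],
    [0,0,0,-0.021,-0.061,0,1],
    [0,0,0,-0.021,-0.061,0,1],
    [0,0,0,-0.021,-0.061,0,1],
    [0,0,0,-0.021,-0.061,0,1],
  ],
)

```text
t: 26.78
position: [0.4832, 0.3171, 0.2291]
ee_rot: [179.9, -0.1, -16.5]
contact_force: [0.3, -0.2, -3.7]
grip_width: 0.0192
grip_force: 58.7
```

```bash
python3 - <<'E'
from h import *
s=state(); print(s['position'].round(4),s['ee_rot'].round(2),s['q'].round(1),abs(s['qvel']).max().round(2),s['grip_force'],s['t'],s['contact_force'])
im,d,T,K,c=cam('side'); cv2.imwrite('pics/f.png',cv2.resize(im[170:320,110:310],(800,600),interpolation=3)[:,:,::-1])
E
```

```text
[0.4832 0.3171 0.2291] [ 1.7994e+02 -1.1000e-01 -1.6490e+01] [ -34.6   30.1   -2.3   98.9    1.6   51.  -144.1] 0.13 58.7387752532959 26.775 [ 0.29484907 -0.23800496 -3.69380103]
```

View pics/f.png

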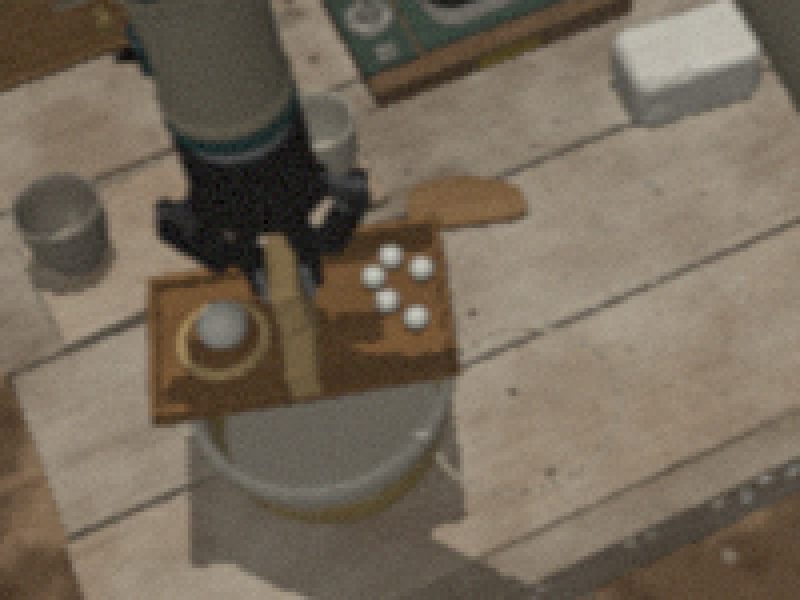

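The final view shows the tray level over the bowl, the large ball in its ring at (222,325) and all five small balls in the bay at about (395,285). The arm is still.

```bash
python3 -c "
from rig import *
print(hand_in())"
```

```text
the job is handed in; nothing more can be done
None
```

The job is handed in (no verdict came back): the five small balls are in the bay, the empty cup stands upright on the table, the large ball is in its pocket, and the tray is held level and still about 50 mm above the bowl's rim, near its middle.

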